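# Lock the vial rack with the hex key and put the key away in the black bowl

## Robot

A 6-joint arm with a two-finger parallel gripper is mounted at the origin on the work surface. World frame = base frame: x ahead of the robot, y to its left, z up, the work surface at z = 0. Lengths are in m, angles in rad, forces in N, time in s.
With the tool pointing down it reaches from about 0.35 to 0.725 m from the base axis. Payload 4.3 kg.
Tool frame: the origin (TCP) lies midway between the tips of the shut fingers; the grasp point (between the pads) lies 19 mm behind it (ctrl.grip_point_offset is the z of the grasp point in the tool frame, in m); z points along the fingers, y is the line along which they close (so a half turn about z gives the same grasp; the last joint's range is limited). The gripper opens to 85 mm and grips with 20 to 120 N. Pads are 22 mm wide; open, the fingers measure 114 mm over their backs; the gripper's body (76 mm by 85 mm) begins 54 mm behind the grasp point. The pads swing forward as they close: fully open they stand 13 mm farther back than shut.
Start: joints at [1.164, 0.377, 0.081, 1.274, 0, 1.46], TCP at [0.168, 0.55, 0.231] pointing down, gripper open.
Joint ranges: [-2.72, 2.72], [-0.84, 1.66], [-1.02, 1.22], [-1.77, 2.12], [-1.37, 1.28], [-3.14, 3.14]. Speed limits (rad/s): [2.57, 2.57, 3.14, 3.14, 3.14, 3.14].

## Interface

Orientations are given as a unit quaternion [w, x, y, z].
In Python, from rig import ctrl gives the robot as it stands. The module is installed in compiled form; this text tells all that it offers.
- The arm moves only by the tool play_rows, never from a script. Its argument "motion" is a list that holds one entry, the list of rows, each a list of 7 numbers: the shift along the tool's x, y, z each as a share of 20 mm, from -1 to 1, then the turn, a rotation vector about the tool's x, y, z each as a share of 4 degrees, from -1 to 1, then the opening, from -1 (shut) to 1 (fully open). In form: [[[x, y, z, wx, wy, wz, hand], ...]]. A call has 1 to 8 rows; each row shifts and turns the commanded pose from where the row before left it, along the tool's axes as they then stand; what a row does not reach is not made up. A row lasts 1/10 s, in which the tool goes at most 50 mm and 8.59 degrees, less where a joint would pass 70% of its speed; a pose out of reach is approached as far as the arm can. A call with a number of a shift or a turn outside -1 to 1 is refused whole. A call with a gripper value outside its range is refused whole. The fingers move at their own pace and stop on an object; "grip_force" is the grip in N (left out, the last holds). Time passes only in rows, so rows that do not move let the fingers close. It gives the time, the measured TCP pose, the force, the opening and the grip force at its end, in the units of the state.
- ctrl.sense(): the state, without advancing time (a new reading comes with each control period).
- ctrl.camera(name): name is "side" or "top"; returns (picture, depth): 480x640x3 uint8, red, green, blue; 480x640 float32, m along the optical axis (not along the pixel's ray), 0 where there is no reading.
- ctrl.calibration(name): a dict with "fov_y" (degrees; the focal length in pixels is half the picture's height over the tangent of half this angle, whatever the lens; pixels are square), "cx", "cy" (the principal point, pixels), "D" ([k1, k2, p1, p2, k3] as OpenCV has them; the pictures are not rectified), "R" (3x3) and "t" (3): a world point X has camera coordinates R X + t. Camera axes: x right, y down, z forward; pixel columns grow to the right and rows downward; lengths in m; the calibration is good to about 2 mm. A picture is of the moment at which its call begins. calibration takes no time and is no camera call.
- ctrl.hand_in(): hands the job in; it is judged then, once.
Trained networks look in the newest picture that a camera, given by its name, has taken for a name from the list of things; names that differ only in an ending like _2 or _b are one class to them, and where a whole thing is asked for, a point or a joint stands for the part that bears it (a point fixed in the world has none). Each returns a list of dicts, best first, with "confidence" (0 to 1); they miss things now and then, are a little off and sometimes report something else, mostly with a low value. They report only what shows in the picture. A call takes as long as a camera call.
- ctrl.masks_of(label, camera): "pixels" (480x640 bool, what is visible of it).
- ctrl.pinpoint(label, camera): "centre" ([x, y, z] in m, in world coordinates, good to about 4 mm: a listed point, or the origin of a listed thing).
The state is a dict: "time": time; "joints": joint angles; "joint_velocities": joint speeds; "effort": joint torques, N m; "ee_pos": TCP position; "orientation": TCP orientation; "wrist_force": force on the tool from outside, world axes, zero at the start; "ft_torque": the same for the moment, N m; "opening": finger opening in m; "gripper_force": force on a finger pad.
Only numpy, scipy, OpenCV 4.12 (cv2) and the standard library are available. Lean on these libraries where they do the work, as an engineer would, in place of code of your own. Each camera call takes 0.05 s, during which the arm holds its last target. There are 200 camera calls.

## Task

The orange-handled hex key already stands in the recessed hex socket of the vial rack's lock: turn it a quarter turn clockwise (seen from above) to lock the rack, then pull the key straight up out of the socket and leave it resting in the black bowl, not the white one, with the bowl upright. Leave the nutmeg mill where it stands.

Things in the scene. Friction and masses are not known exactly. Their poses are not given: they have to be found in the camera images.
- key_handle (a point): Centre of the hex key's orange block handle: 44 mm long (own x), 14 wide (own y, grip across this), 22 high (own z, up); 80 g. Below it a dark steel hex shank, 14 mm across flats, 40 long; its tip is 51 mm below this point. At the start it stands 16 mm deep in the lock's socket, this point 85 mm above the table and 35 above the socket mouth, on the lock's vertical axis.
- lock (a joint): Turn of the steel hex socket on the fixed aluminium rack, rad, clockwise from above. Starts at 0 to 0.08, quarter turn 1.57, stop 1.9; light friction, stays where left. Socket 1 mm wider than the key: about 8 degrees of play either way. Five white-capped vials, tops 127 mm above the table, stand on the rack in a row square to the handle's length, from 68 mm off the lock's axis.
- black_bowl: Black ceramic mini bowl, loose, 300 g: 100 mm across the rim, 45 high, wall 4, inner floor 6 mm above its underside and about 60 across. Origin at the centre of its underside, z up, on the drawer's rubber lining 4 mm above the table. A white bowl of the same shape stands at least 115 mm off, centre to centre; the two may have swapped places.
- mill: Stainless nutmeg mill standing upright, a bystander: 44 mm across, 106 mm high with its black button, loose, 300 g. Origin at the centre of its underside, z up.

How it is judged:
On the way:
1. the lock is turned a quarter turn clockwise (more than 1.2 rad) by the key while it stands in the socket (value of joint lock above 1.2 rad and distance of key_handle from where it was at the start of the episode below 0.012 m), for 0.1 s.
At the end, for the whole second after the job is handed in: the lock stands more than 1.2 rad clockwise; the key rests in the black bowl (its handle's centre within 55 mm of the bowl's axis and less than 75 mm above its underside, its weight on the bowl), released and at rest; the bowl is upright within 0.2 rad (value of joint lock above 1.2 rad and horizontal distance between key_handle and black_bowl below 0.055 m and z of key_handle in the frame of black_bowl below 0.075 m and contact force between key and black_bowl above 0.2 N and linear speed of key below 0.03 m/s and angle between black_bowl's own z axis and vertical below 0.2 rad); the robot touches nothing.
It fails at once if the nutmeg mill is shifted by more than 30 mm or tipped over (distance of mill from where it was at the start of the episode above 0.03 m or angle between mill's own z axis and vertical above 0.3 rad).
It also fails if it takes over 45 s, if anything falls off the work surface, if the arm or the gripper's body presses on something with over 40 N, if the wrist force passes 120 N, or if a joint passes its speed limit or range.

## Working session

There is one attempt and no reset: what is moved stays moved. The work goes in short steps, Python scripts to look and compute and a tool call to move; the robot and the scene stay as the last step left them, time stands still between calls to the robot, and variables do not carry over. Pictures are saved under pics/ and viewed, at most 10 in all, crops included, and the job is handed in when it is done.

Besides the shell and the picture viewer there is one more tool, called after "Call:" as name([rows], argument=value, ...), one row to a line, values as JSON. play_rows: Moves the arm, as the interface text tells. Its arguments: {"type":"object","properties":{"motion":{"type":"array"},"grip_force":{"type":"number"}},"required":["motion"]}

```bash
mkdir -p pics; cat > h.py <<'E'
import numpy as np, cv2
from rig import ctrl
from scipy.spatial.transform import Rotation as Ro
def cal(n):
    c=ctrl.calibration(n); f=240/np.tan(np.radians(c["fov_y"])/2)
    return np.array([[f,0,c["cx"]],[0,f,c["cy"]],[0,0,1]]),np.array(c["D"]),np.array(c["R"]),np.array(c["t"])
def cloud(n,d,m):
    K,D,R,t=cal(n); v,u=np.nonzero(m&(d>0)); z=d[v,u]
    p=cv2.undistortPoints(np.stack([u,v],1).astype(float)[:,None],K,D)[:,0]
    return (np.c_[p*z[:,None],z]-t)@R
E
python3 - <<'E'
from h import *
s=ctrl.sense(); print(s["time"],s["ee_pos"],s["orientation"],s["wrist_force"],s["opening"])
for n in("side","top"):
    im,d=ctrl.camera(n); cv2.imwrite(f"pics/{n}0.png",im[...,::-1])
    print(n,"cam at",-np.array(ctrl.calibration(n)["R"]).T@ctrl.calibration(n)["t"])
    for l in("key_handle","lock","black_bowl","mill"):
        if l!="lock": print(l,[(np.round(q["centre"],4),round(q["confidence"],2)) for q in ctrl.pinpoint(l,n)])
    for q in ctrl.masks_of("key_handle",n)[:2]:
        p=cloud(n,d,q["pixels"]); print("mask",len(p),q["confidence"],p.min(0),p.max(0),np.median(p,0))
        h=p[(p[:,2]>.09)&(p[:,2]<.1)]
        if len(h)>10:
            r=cv2.minAreaRect((h[:,:2]*1000).astype(np.float32)); print("top rect mm",r)
E
```

```text
0.0 [0.16788882 0.54928352 0.23036501] [-2.59672467e-04  1.47841377e-01  9.89010576e-01 -9.69903282e-04] [ 0.00754866 -0.60183585 -0.50217157] 0.08559781962686396
side cam at [ 0.13992116 -0.67183823  0.84141252]
key_handle [(array([0.532 , 0.0938, 0.0808]), 0.57)]
black_bowl [(array([ 0.435 , -0.1854,  0.0032]), 0.92)]
mill [(array([ 0.5484, -0.3258,  0.0021]), 0.81), (array([0.5347, 0.0961, 0.0793]), 0.37), (array([ 0.4345, -0.185 ,  0.0084]), 0.29)]
mask 331 0.87 [0.51079711 0.07490771 0.04709295] [0.55392293 0.10084767 0.09896558] [0.53104137 0.08455893 0.08737612]
top rect mm ((532.0463256835938, 88.4476318359375), (17.733274459838867, 41.99883270263672), 73.77224731445312)
top cam at [ 0.37333379 -0.09834697  0.74030411]
key_handle [(array([0.5271, 0.0874, 0.0852]), 0.68)]
black_bowl [(array([ 0.4363, -0.1841,  0.007 ]), 0.85), (array([ 0.5519, -0.3225,  0.0036]), 0.74)]
mill [(array([ 0.5548, -0.3214,  0.003 ]), 0.73)]
mask 486 0.74 [0.51021621 0.07743081 0.01480537] [0.55742329 0.1257838  0.09926791] [0.53013379 0.08698074 0.09442709]
top rect mm ((531.8758544921875, 89.78479766845703), (14.878533363342285, 43.49943161010742), 74.12415313720703)
mask 1319 0.22 [ 0.52970891 -0.36293752  0.00288614] [ 0.6017846  -0.30273557  0.11324521] [ 0.54497052 -0.31623451  0.09793609]
top rect mm ((551.7488403320312, -324.25787353515625), (41.924232482910156, 42.94343566894531), 69.66890716552734)
```

View pics/top0.png

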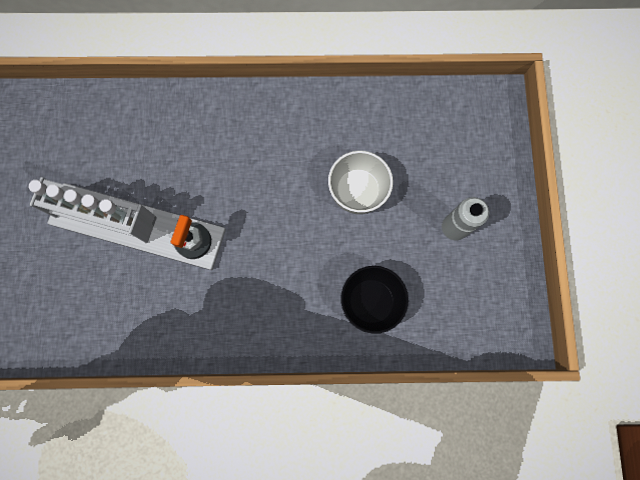

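View pics/side0.png

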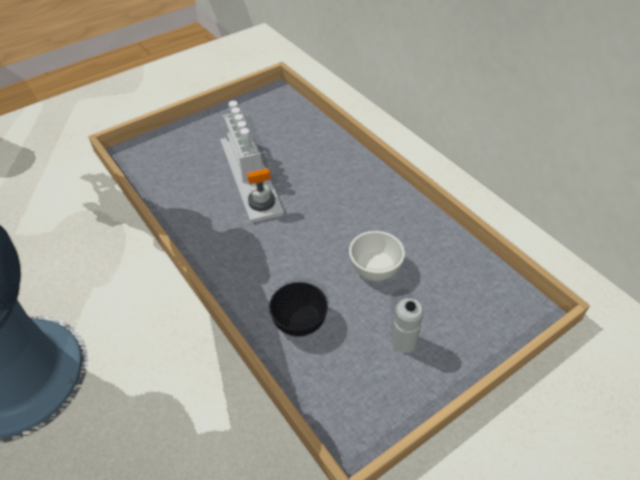

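The top view shows the key's orange handle at (181,231), square to the vial row, with the black bowl at (375,299), the white bowl at (360,181) and the mill at (470,210). The side view agrees: black bowl at (299,309), mill at (407,325). The tool is already yawed along the grip direction, so I'm moving over the key now.

Call:
play_rows([
  [[-1,-0.7,0,0,0,0,0],[-1,-0.7,0,0,0,0,0],[-1,-0.7,0,0,0,0,0],[-1,-0.7,0,0,0,0,0],[-1,-0.7,0,0,0,0,0],[-1,-0.7,0,0,0,0,0],[-1,-0.7,0,0,0,0,0],[-1,-0.7,0,0,0,0,0]],
], grip_force=60)

```text
time: 1.3
ee_pos: [0.289, 0.3952, 0.2315]
orientation: [0.0, 0.148, 0.989, 0.0]
wrist_force: [0.4, 0.5, -0.2]
opening: 0.0432
gripper_force: 0.0
```

Call:
play_rows([
  [[-1,-0.7,0,0,0,0,0],[-1,-0.7,0,0,0,0,0],[-1,-0.7,0,0,0,0,0],[-1,-0.7,0,0,0,0,0],[-1,-0.7,0,0,0,0,0],[-1,-0.7,0,0,0,0,0],[-1,-0.7,0,0,0,0,0],[-1,-0.7,0,0,0,0,0]],
])

```text
time: 2.1
ee_pos: [0.4092, 0.2413, 0.2315]
orientation: [0.0, 0.148, 0.989, 0.0]
wrist_force: [1.5, -0.1, -0.1]
opening: 0.0431
gripper_force: 0.0
```

Call:
play_rows([
  [[-1,-0.7,0,0,0,0,0],[-1,-0.7,0,0,0,0,0],[-1,-0.7,0,0,0,0,0],[-1,-0.7,0,0,0,0,0],[-1,-0.7,0,0,0,0,0],[-1,-0.7,0,0,0,0,0],[-1,-0.5,0,0,0,0,0],[0,0,0,0,0,0,0]],
])

```text
time: 2.9
ee_pos: [0.5169, 0.1095, 0.2312]
orientation: [0.001, 0.149, 0.989, -0.0]
wrist_force: [-0.2, 0.5, -0.5]
opening: 0.0427
gripper_force: 0.0
```

```bash
cat > d.py <<'E'
from h import *
import sys
def delta(P):
    s=ctrl.sense(); R=Ro.from_quat(s["orientation"],scalar_first=True)
    print("t",round(s["time"],2),"ee",np.round(s["ee_pos"],4),"q",np.round(s["joints"],2),"F",np.round(s["wrist_force"],1),"open",round(s["opening"],4))
    print("toolx",R.as_matrix()[:,0].round(3),"toolz",R.as_matrix()[:,2].round(3))
    print("rows",np.round(R.inv().apply(np.array(P)-s["ee_pos"])/.02,2))
if __name__=="__main__": delta([float(a) for a in sys.argv[1:4]])
E
python3 d.py .532 .0892 .069
```

```text
t 2.9 ee [0.5169 0.1095 0.2312] q [ 0.09  0.28 -0.06  1.23 -0.    0.39] F [-0.2  0.5 -0.5] open 0.0427
toolx [-0.955  0.295 -0.001] toolz [ 0.001 -0.    -1.   ]
rows [-1.01 -0.75  8.11]
```

Call:
play_rows([
  [[-1,-0.75,0,0,0,-0.3,0],[0,0,1,0,0,0,0],[0,0,1,0,0,0,0],[0,0,1,0,0,0,0],[0,0,1,0,0,0,0],[0,0,0,0,0,0,0]],
])

```text
time: 3.5
ee_pos: [0.5269, 0.0916, 0.1487]
orientation: [-0.003, 0.137, 0.991, -0.0]
wrist_force: [0.0, -0.7, -0.4]
opening: 0.0426
gripper_force: 0.0
```

```bash
python3 - <<'E'
from h import *
from d import delta
delta([.532,.0892,.069])
im,d=ctrl.camera("side"); 
K,D,R,t=cal("side"); c=im[90:250,180:340]; cv2.imwrite("pics/s1.png",cv2.resize(c,(600,600),interpolation=2)[...,::-1])
for n in("side","top"):
    im,d=ctrl.camera(n)
    for l in("key_handle",):
        print(n,[(np.round(q["centre"],4),round(q["confidence"],2)) for q in ctrl.pinpoint(l,n)])
E
```

```text
t 3.5 ee [0.5269 0.0916 0.1487] q [ 0.05  0.34 -0.19  1.05  0.    0.33] F [ 0.  -0.7 -0.4] open 0.0426
toolx [-0.962  0.272  0.006] toolz [-0.006  0.    -1.   ]
rows [-0.3  -0.04  3.98]
side [(array([0.5325, 0.0936, 0.0827]), 0.55)]
top [(array([0.5313, 0.089 , 0.085 ]), 0.8)]
```

View pics/s1.png

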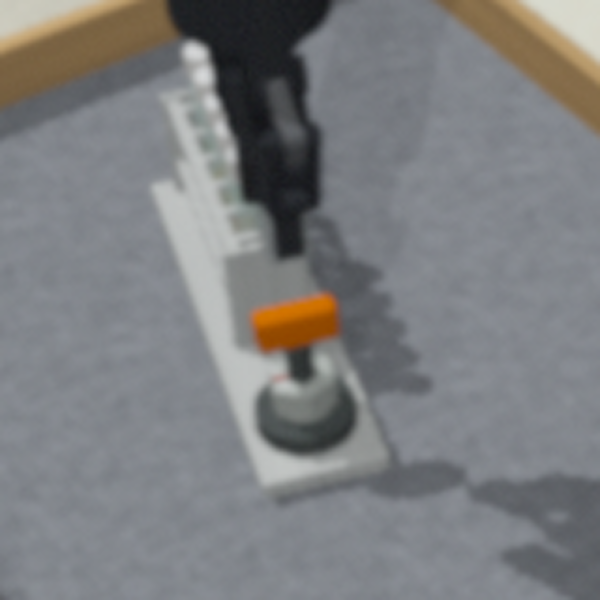

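The close-up shows the key standing clear at (295,320), with the fingers above and behind it and clear of the vials. I'll correct the remaining 6 mm, descend and close.

Call:
play_rows([
  [[-0.25,0,0,0,0,0,0],[0,0,1,0,0,0,0],[0,0,1,0,0,0,0],[0,0,1,0,0,0,0],[0,0,0.5,0,0,0,0],[0,0,0,0,0,0,0]],
])

```text
time: 4.35
ee_pos: [0.5338, 0.0896, 0.0803]
orientation: [-0.001, 0.138, 0.99, -0.0]
wrist_force: [-0.6, 0.1, 0.0]
opening: 0.0426
gripper_force: 0.0
```

```bash
python3 d.py .532 .0892 .069
```

```text
t 4.35 ee [0.5338 0.0896 0.0803] q [ 0.05  0.41 -0.28  0.88  0.    0.33] F [-0.6  0.1  0. ] open 0.0426
toolx [-0.962  0.273  0.002] toolz [-0.002 -0.    -1.   ]
rows [ 0.08 -0.04  0.56]
```

Call:
play_rows([
  [[0,0,0.5,0,0,0,0],[0,0,0,0,0,0,0],[0,0,0,0,0,0,-1],[0,0,0,0,0,0,-1],[0,0,0,0,0,0,-1],[0,0,0,0,0,0,-1],[0,0,0,0,0,0,-1]],
])

```text
time: 5.05
ee_pos: [0.5352, 0.0897, 0.072]
orientation: [0.001, 0.137, 0.991, 0.0]
wrist_force: [-1.1, -0.0, 4.9]
opening: 0.0128
gripper_force: 59.9
```

```bash
python3 d.py .532 .0892 .069
```

```text
t 5.05 ee [0.5352 0.0897 0.072 ] q [ 0.05  0.41 -0.3   0.86  0.    0.33] F [-1.1 -0.   4.9] open 0.0128
toolx [-0.962  0.272 -0.001] toolz [ 0.001  0.    -1.   ]
rows [ 0.15 -0.07  0.15]
```

Call:
play_rows([
  [[0,0,0,0,0,1,-1],[0,0,0,0,0,1,-1],[0,0,0,0,0,1,-1],[0,0,0,0,0,1,-1],[0,0,0,0,0,1,-1],[0,0,0,0,0,1,-1],[0,0,0,0,0,0,-1]],
])

```text
time: 5.75
ee_pos: [0.5348, 0.0888, 0.072]
orientation: [0.001, 0.341, 0.94, -0.001]
wrist_force: [-2.2, -2.9, 5.9]
opening: 0.013
gripper_force: 60.3
```

```bash
python3 d.py .535 .0897 .072; python3 -c "
from h import *
print(ctrl.sense()['ft_torque'])"
```

```text
t 5.75 ee [0.5348 0.0888 0.072 ] q [ 0.05  0.41 -0.3   0.86 -0.    0.75] F [-2.2 -2.9  5.9] open 0.013
toolx [-0.767  0.641 -0.002] toolz [ 0.001 -0.002 -1.   ]
rows [0.02 0.04 0.  ]
[-0.59144266  0.41231417 -0.02785259]
```

Call:
play_rows([
  [[0,-0.01,0,0,0,1,-1],[0,-0.01,0,0,0,1,-1],[0,-0.01,0,0,0,1,-1],[0,-0.01,0,0,0,1,-1],[0,-0.01,0,0,0,1,-1],[0,-0.01,0,0,0,1,-1],[0,-0.01,0,0,0,1,-1],[0,-0.01,0,0,0,1,-1]],
])

```text
time: 6.55
ee_pos: [0.5333, 0.0877, 0.072]
orientation: [0.001, 0.588, 0.809, -0.001]
wrist_force: [-2.3, -3.5, 7.1]
opening: 0.0128
gripper_force: 60.3
```

Call:
play_rows([
  [[0,-0.01,0,0,0,1,-1],[0,-0.01,0,0,0,1,-1],[0,-0.01,0,0,0,1,-1],[0,-0.01,0,0,0,1,-1],[0,-0.01,0,0,0,1,-1],[0,-0.01,0,0,0,1,-1],[0,-0.01,0,0,0,1,-1],[0,0,0,0,0,1,-1]],
])

```text
time: 7.35
ee_pos: [0.5315, 0.0875, 0.072]
orientation: [0.001, 0.788, 0.616, -0.001]
wrist_force: [-3.5, -2.4, 8.6]
opening: 0.0126
gripper_force: 60.5
```

Call:
play_rows([
  [[0,0,0,0,0,1,-1],[0,0,0,0,0,1,-1],[0,0,0,0,0,0,-1],[0,0,0,0,0,0,-1]],
])

```text
time: 7.75
ee_pos: [0.5311, 0.0876, 0.072]
orientation: [0.001, 0.828, 0.56, -0.001]
wrist_force: [-4.6, -3.4, 8.9]
opening: 0.0124
gripper_force: 60.7
```

```bash
python3 - <<'E'
from h import *
from d import delta
delta([.535,.0897,.072]); print(ctrl.sense()['ft_torque'])
im,d=ctrl.camera("side"); cv2.imwrite("pics/s2.png",cv2.resize(im[120:240,200:320],(600,600),interpolation=2)[...,::-1])
E
```

```text
t 7.75 ee [0.5311 0.0876 0.072 ] q [ 0.05  0.41 -0.31  0.86 -0.    2.  ] F [-4.6 -3.4  8.9] open 0.0124
toolx [ 0.372  0.928 -0.003] toolz [-0.001 -0.002 -1.   ]
rows [ 0.17  0.14 -0.  ]
[-6.54164213e-01  9.48394844e-01 -7.23383495e-04]
```

View pics/s2.png

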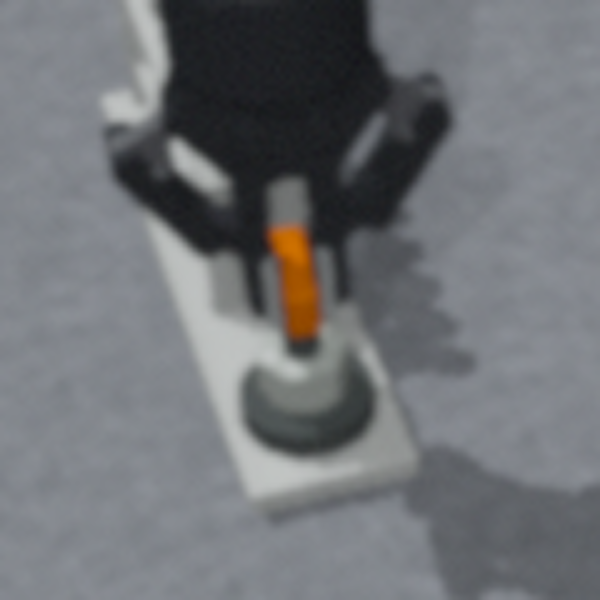

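The crop shows the handle at (295,285) held between the pads and turned by about 96°, with the key still seated. I'll ease back 4° within the play, then pull straight up.

Call:
play_rows([
  [[0,0,0,0,0,-1,-1],[0,0,0,0,0,0,-1],[0,0,-0.4,0,0,0,-1],[0,0,-0.5,0,0,0,-1],[0,0,-0.5,0,0,0,-1],[0,0,-1,0,0,0,-1],[0,0,-1,0,0,0,-1],[0,0,-1,0,0,0,-1]],
])

```text
time: 8.6
ee_pos: [0.5321, 0.0892, 0.1609]
orientation: [-0.0, 0.808, 0.589, 0.001]
wrist_force: [-0.2, 0.5, -0.7]
opening: 0.0128
gripper_force: 59.2
```

```bash
python3 - <<'E'
from h import *
from d import delta
delta([.436,-.184,.17])
im,d=ctrl.camera("side"); cv2.imwrite("pics/s3.png",cv2.resize(im[90:240,190:340],(600,600),interpolation=2)[...,::-1])
for n in("side","top"):
    im,d=ctrl.camera(n)
    for l in("key_handle","black_bowl"):
        print(n,l,[(np.round(q["centre"],4),round(q["confidence"],2)) for q in ctrl.pinpoint(l,n)])
    m=ctrl.masks_of("black_bowl",n)
    for q in m:
        p=cloud(n,d,q["pixels"]); r=p[(p[:,2]>.04)&(p[:,2]<.055)]
        if len(r)>30: print("rim",q["confidence"],cv2.minEnclosingCircle((r[:,:2]*1000).astype(np.float32)),p[:,2].max())
E
```

```text
t 8.6 ee [0.5321 0.0892 0.1609] q [ 0.05  0.34 -0.16  1.07  0.    1.93] F [-0.2  0.5 -0.7] open 0.0128
toolx [0.305 0.952 0.001] toolz [ 0.001  0.001 -1.   ]
rows [-14.47  -0.4   -0.48]
side key_handle [(array([0.5373, 0.0962, 0.1734]), 0.61)]
side black_bowl [(array([ 0.4361, -0.1859,  0.0047]), 0.96)]
rim 0.58 ((434.9197082519531, -185.28366088867188), 50.568748474121094) 0.0526942806759685
top key_handle [(array([0.5313, 0.0905, 0.1702]), 0.8), (array([ 0.5522, -0.3214, -0.0009]), 0.71)]
top black_bowl [(array([ 0.4329, -0.1831,  0.005 ]), 0.91)]
rim 0.58 ((435.4908447265625, -185.13821411132812), 49.56824493408203) 0.05227955119948246
```

View pics/s3.png

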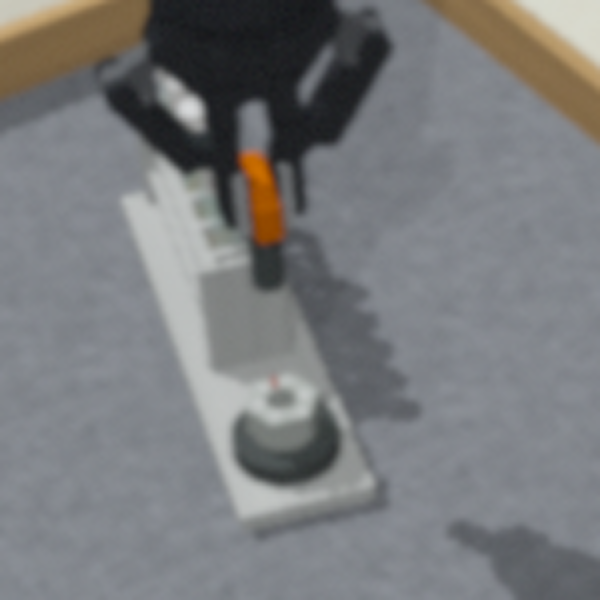

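The key is out of the socket: its tip is at (268,285), with the empty socket at (280,395). Next I'll carry it over the black bowl.

Call:
play_rows([
  [[-1,0,-0.5,0,0,0,-1],[-1,0,0,0,0,0,-1],[-1,0,0,0,0,0,-1],[-1,0,0,0,0,0,-1],[-1,0,0,0,0,0,-1],[-1,0,0,0,0,0,-1],[-1,0,0,0,0,0,-1],[-1,0,0,0,0,0,-1]],
])

```text
time: 9.85
ee_pos: [0.4823, -0.0643, 0.1686]
orientation: [-0.001, 0.808, 0.589, -0.0]
wrist_force: [-0.5, 0.1, -0.9]
opening: 0.0131
gripper_force: 59.3
```

Call:
play_rows([
  [[-1,0,0,0,0,0,-1],[-1,0,0,0,0,0,-1],[-1,0,0,0,0,0,-1],[-1,0,0,0,0,0,-1],[-1,0,0,0,0,0,-1],[-1,-0.4,0,0,0,0,-1],[0,0,0,0,-1,0,-1],[0,0,0,0,-1,0,-1]],
])

```text
time: 10.65
ee_pos: [0.4379, -0.1767, 0.1689]
orientation: [0.041, 0.807, 0.586, -0.057]
wrist_force: [-0.2, 0.5, -1.2]
opening: 0.0128
gripper_force: 59.3
```

Call:
play_rows([
  [[0,0,0,0,-1,0,-1],[0,0,0,0,-1,0,-1],[0,0,0,0,-1,0,-1],[0,0,0,0,-1,0,-1],[0,0,0,0,-1,0,-1],[0,0,0,0,-1,0,-1],[0,0,0,0,-1,0,-1],[0,0,0,0,0,0,-1]],
])

```text
time: 11.45
ee_pos: [0.4381, -0.174, 0.1673]
orientation: [0.181, 0.767, 0.562, -0.251]
wrist_force: [-0.8, 0.4, -1.1]
opening: 0.0128
gripper_force: 59.3
```

```bash
python3 - <<'E'
from h import *
from d import delta
delta([.4364,-.181,.10]); delta([.4364,-.181,.05])
im,d=ctrl.camera("side"); cv2.imwrite("pics/s4.png",cv2.resize(im[180:380,200:440],(720,600),interpolation=2)[...,::-1])
for n in("side","top"):
    im,d=ctrl.camera(n)
    for l in("key_handle","black_bowl"):
        print(n,l,[(np.round(q["centre"],4),round(q["confidence"],2)) for q in ctrl.pinpoint(l,n)])
E
```

```text
t 11.45 ee [ 0.4381 -0.174   0.1673] q [-0.13  0.33 -0.33  1.05 -0.62  1.79] F [-0.8  0.4 -1.1] open 0.0128
toolx [ 0.243  0.772 -0.588] toolz [-0.182 -0.559 -0.809]
rows [1.69 0.04 2.93]
t 11.45 ee [ 0.4381 -0.174   0.1673] q [-0.13  0.33 -0.33  1.05 -0.62  1.79] F [-0.8  0.4 -1.1] open 0.0128
toolx [ 0.243  0.772 -0.588] toolz [-0.182 -0.559 -0.809]
rows [3.15 0.05 4.96]
side key_handle [(array([ 0.4404, -0.1622,  0.174 ]), 0.6)]
side black_bowl [(array([ 0.4348, -0.1862,  0.0068]), 0.91)]
top key_handle [(array([ 0.4391, -0.1687,  0.1778]), 0.61)]
top black_bowl [(array([ 0.4368, -0.1832,  0.0043]), 0.81), (array([ 0.4399, -0.1714,  0.1779]), 0.57)]
```

View pics/s4.png

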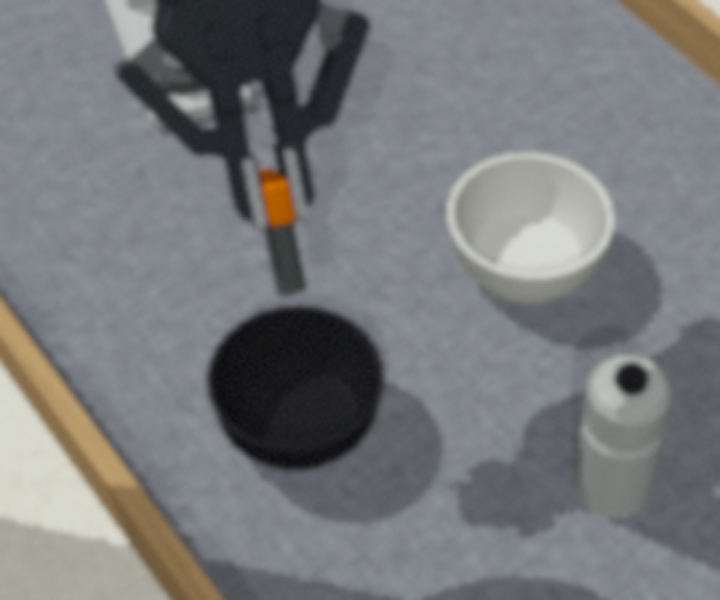

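The key hangs tilted above the black bowl, tip at (290,290) and bowl at (297,385). The white bowl and the mill are well clear, so I'll lower it.

Call:
play_rows([
  [[0.6,0,1,0,0,0,-1],[0.6,0,1,0,0,0,-1],[0.7,0,1,0,0,0,-1],[0.6,0,1,0,0,0,-1],[0.3,0,0.4,0,0,0,-1],[0,0,0,0,0,0,-1]],
])

```text
time: 12.4
ee_pos: [0.4356, -0.1817, 0.0643]
orientation: [0.181, 0.768, 0.56, -0.25]
wrist_force: [-0.4, -0.7, -1.3]
opening: 0.0129
gripper_force: 59.3
```

```bash
python3 d.py .4364 -.181 .05
```

```text
t 12.4 ee [ 0.4356 -0.1817  0.0643] q [-0.15  0.44 -0.47  0.78 -0.62  1.78] F [-0.4 -0.7 -1.3] open 0.0129
toolx [ 0.247  0.771 -0.588] toolz [-0.182 -0.559 -0.809]
rows [0.46 0.03 0.55]
```

Call:
play_rows([
  [[0.2,0,0.3,0,0,0,-1],[0.2,0,0.2,0,0,0,-1],[0,0,0,0,0,0,-1]],
])

```text
time: 12.7
ee_pos: [0.4371, -0.1809, 0.0523]
orientation: [0.182, 0.769, 0.56, -0.249]
wrist_force: [-0.8, 0.1, -0.6]
opening: 0.0124
gripper_force: 59.3
```

```bash
python3 d.py .4364 -.181 .05
```

```text
t 12.7 ee [ 0.4371 -0.1809  0.0523] q [-0.14  0.46 -0.48  0.75 -0.62  1.78] F [-0.8  0.1 -0.6] open 0.0124
toolx [ 0.247  0.77  -0.588] toolz [-0.179 -0.559 -0.809]
rows [ 0.06 -0.03  0.1 ]
```

Just above the floor with no contact yet. I'll open partway and let the key settle.

Call:
play_rows([
  [[0,0,0,0,0,0,-0.4],[0,0,0,0,0,0,-0.3],[0,0,0,0,0,0,-0.3],[0,0,0,0,0,0,-0.3],[0,0,0,0,0,0,-0.3]],
], grip_force=20)

```text
time: 13.2
ee_pos: [0.4371, -0.1811, 0.0525]
orientation: [0.182, 0.769, 0.56, -0.25]
wrist_force: [0.5, -0.4, -0.6]
opening: 0.0297
gripper_force: 0.0
```

Call:
play_rows([
  [[0,0,-0.3,0,0,0,-0.3],[0,0,-0.5,0,0,0,-0.3],[0,0,-1,0,0,0,-0.3],[0,0,-1,0,0,0,-0.3],[0,0,-1,0,0,0,-0.3],[0,0,-1,0,0,0,-0.3],[0,0,-1,0,0,0,-0.3],[0,0,-1,0,0,0,-0.3]],
])

```text
time: 14.0
ee_pos: [0.4615, -0.1043, 0.1635]
orientation: [0.182, 0.768, 0.56, -0.25]
wrist_force: [0.8, 0.3, -1.2]
opening: 0.0298
gripper_force: 0.0
```

```bash
python3 - <<'E'
from h import *
from d import delta
delta([.4364,-.181,.05])
im,d=ctrl.camera("side"); a=cv2.resize(im[240:360,230:390],(800,600),interpolation=2); cv2.imwrite("pics/s5.png",a[...,::-1])
b=cv2.resize(im[140:240,210:310],(600,600),interpolation=2); cv2.imwrite("pics/s6.png",b[...,::-1])
for n in("side","top"):
    im,d=ctrl.camera(n)
    for l in("key_handle","black_bowl","mill"):
        print(n,l,[(np.round(q["centre"],4),round(q["confidence"],2)) for q in ctrl.pinpoint(l,n)])
E
```

```text
t 14.0 ee [ 0.4615 -0.1043  0.1635] q [ 0.01  0.41 -0.23  1.17 -0.59  1.96] F [ 0.8  0.3 -1.2] open 0.0298
toolx [ 0.247  0.77  -0.588] toolz [-0.179 -0.56  -0.809]
rows [ 0.07 -0.02  6.96]
side key_handle [(array([ 0.4392, -0.1632,  0.0462]), 0.71)]
side black_bowl [(array([ 0.4355, -0.1888,  0.0079]), 0.63)]
side mill [(array([ 0.5529, -0.3248,  0.003 ]), 0.58)]
top key_handle [(array([ 0.4375, -0.1664,  0.0482]), 0.6)]
top black_bowl [(array([ 0.4381, -0.1843,  0.0069]), 0.96)]
top mill [(array([ 0.5551, -0.3235, -0.0016]), 0.75)]
```

View pics/s5.png

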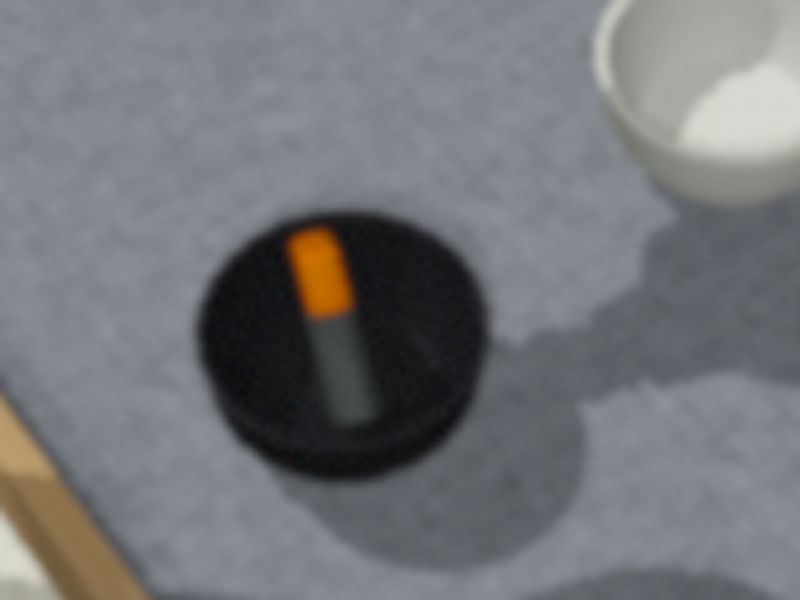

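The key lies inside the upright black bowl, handle at (322,272) and shank to (350,420), about 20 mm off the bowl's axis. The gripper is clear and the mill hasn't moved, so I'm handing in.

```bash
python3 -c "
from rig import ctrl
print(ctrl.hand_in())"
```

```text
the job is handed in; nothing more can be done
None
```

I turned the key about 96° clockwise to lock the rack, pulled it straight up and left it lying in the upright black bowl. The mill was not touched, and I handed the job in at about 14 s. The result of the judging was not shown, and I inferred the lock's angle from the tool's turn rather than measuring it.

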